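Move freshly primed kit parts to the drying rack, in the same order

TASK

The four kit parts on their wooden painting handles have just been primed in the spray booth, one after another from left to right. Take them over to the drying rack on the bench, one handle upright in each well and in the same order from left to right as they stand now, so that the next coat goes on in the same sequence. The primer is still wet: hold them by the wooden handles only, and let nothing touch the grey parts.

Things in the scene. Friction and masses are not known exactly. Their poses are not given: they have to be found in the camera images.
- turret: Loose pale wooden painting handle carrying a low domed gun turret (30 mm across, 19 mm high), wet grey primer. Handle 70 mm high: foot 46 mm across, 6 mm high; straight grip 40 mm across, 32-63 mm above the underside; the part sits from 72 mm up, at most 16 mm from the axis. Origin: centre of underside; z up the axis; any yaw; 60-130 g.
- wheel: Loose pale wooden painting handle carrying a road wheel lying flat (30 mm across, 10 mm high), wet grey primer. Handle 70 mm high: foot 46 mm across, 6 mm high; straight grip 40 mm across, 32-63 mm above the underside; the part sits from 72 mm up, at most 16 mm from the axis. Origin: centre of underside; z up the axis; any yaw; 60-130 g.
- barrel: Loose pale wooden painting handle carrying an upright gun barrel (11 mm thick, 25 mm high), wet grey primer. Handle 70 mm high: foot 46 mm across, 6 mm high; straight grip 40 mm across, 32-63 mm above the underside; the part sits from 72 mm up, at most 16 mm from the axis. Origin: centre of underside; z up the axis; any yaw; 60-130 g.
- bin: Loose pale wooden painting handle carrying a rectangular stowage bin (27 x 14 mm, 15 mm high), wet grey primer. Handle 70 mm high: foot 46 mm across, 6 mm high; straight grip 40 mm across, 32-63 mm above the underside; the part sits from 72 mm up, at most 16 mm from the axis. Origin: centre of underside; z up the axis; any yaw; 60-130 g.
- turret_block: Fixed square brown wooden spray block, 68 x 68 x 18 mm, in which the turret handle stands at the start; it stays put and so keeps that handle's place in the first row. Round well on top, 58 mm across, 10 mm deep. Origin: centre of underside; axes parallel to the spray board's.
- wheel_block: Fixed square brown wooden spray block, 68 x 68 x 18 mm, in which the wheel handle stands at the start; it stays put and so keeps that handle's place in the first row. Round well on top, 58 mm across, 10 mm deep. Origin: centre of underside; axes parallel to the spray board's.
- barrel_block: Fixed square brown wooden spray block, 68 x 68 x 18 mm, in which the barrel handle stands at the start; it stays put and so keeps that handle's place in the first row. Round well on top, 58 mm across, 10 mm deep. Origin: centre of underside; axes parallel to the spray board's.
- bin_block: Fixed square brown wooden spray block, 68 x 68 x 18 mm, in which the bin handle stands at the start; it stays put and so keeps that handle's place in the first row. Round well on top, 58 mm across, 10 mm deep. Origin: centre of underside; axes parallel to the spray board's.
- spray_board: Fixed plywood board, 96 x 316 x 9 mm, at the spray booth on the left; the four spray blocks stand on it in a row. Origin: centre of underside; y along the row, to the robot's left; blocks at x = 0, y = +111, +37, -37, -111 mm. Handles' undersides 17 mm above the bench. Behind it, clear of the row, the booth's side wall (x over 0.63 m, y = 0.08 m, 0.4 m high): swing in front of it.
- drying_rack: Fixed drying rack on the wooden bench, 88 x 316 mm: pale bar, dark end cheeks 25 mm high; four equal round wells in a row, 60 mm across, rim 22 mm and floor 10 mm above the bench (7 mm play round a foot). Origin: centre of underside, on the bench; y along the row, to the robot's left; wells at x = 0, y = +111, +37, -37, -111 mm.

How it is judged:
By the outcome, as a careful person would: the job done as asked, in the order asked, and still so for the second after the job is handed in, with the robot touching nothing.
It also fails if it takes over 144 s, if anything falls off the work surface, if the arm or the gripper's body presses on something with over 40 N, if the wrist force passes 120 N, or if a joint passes its speed limit or range.

ROBOT

A 6-joint arm with a two-finger parallel gripper is mounted at the origin on a cart in front of the work surface, level with it; the furniture and walls round the work are solid. World frame = base frame: x ahead of the robot, y to its left, z up, the work surface at z = 0. Lengths are in m, angles in rad, forces in N, time in s.
With the tool pointing down it reaches from about 0.25 to 0.8 m from the base axis. Payload 8.5 kg.
Tool frame: the origin (TCP) lies midway between the tips of the shut fingers; the grasp point (between the pads) lies 19 mm behind it (grip_depth is the distance from the TCP to the grasp point, in m); z points along the fingers, y is the line along which they close (so a half turn about z gives the same grasp; the last joint's range is limited). The gripper opens to 85 mm and grips with 20 to 120 N. Pads are 22 mm wide; open, the fingers measure 114 mm over their backs; the gripper's body (76 mm by 85 mm) begins 54 mm behind the grasp point. The pads swing forward as they close: fully open they stand 13 mm farther back than shut.
Start: joints at [1.111, 0.238, -0.013, 1.319, 0, 1.571], TCP at [0.233, 0.47, 0.231] pointing down, gripper open.
Joint ranges: [-2.66, 2.66], [-1.03, 1.9], [-1.14, 1.46], [-1.82, 2.27], [-1.45, 1.34], [-3.14, 3.14]. Speed limits (rad/s): [2.22, 2.22, 2.79, 3.14, 3.14, 3.14].

INTERFACE

Orientations are given as a unit quaternion [w, x, y, z].
In Python, from plant import observe, snapshot, camera_params, job_done, grip_depth gives the robot as it stands.
- The arm moves only by the shell command python3 -m crank 'ROWS'. ROWS is JSON, a list of rows, each an object with "fingers": the opening, from 0 (shut) to 1 (fully open); "travel": the shift along the world's x, y, z in m, a list of three; "angular": the turn, a rotation vector about the world's x, y, z in rad, a list of three. In form: [{"fingers": fingers, "travel": [tx, ty, tz], "angular": [ax, ay, az]}, ...]. A call has 1 to 10 rows; each row is the pose to reach, as a shift and turn from the pose commanded when the call began; what a row does not reach only later rows make up. A row lasts 1/12 s, in which the tool goes at most 41.7 mm and 7.16 degrees, less where a joint would pass 70% of its speed; a pose out of reach is approached as far as the arm can. A call with a gripper value outside its range is refused whole. The fingers move at their own pace and stop on an object; the grip force is fixed at half the most. Time passes only in rows, so rows that repeat a pose let the fingers close. It gives the time, the measured TCP pose, the force, the opening and the grip force at its end, in the units of the state.
- observe(): the state, without advancing time (a new reading comes with each control period).
- snapshot(name): name is "side" or "top"; returns the picture (384x512x3 uint8, red, green, blue); there is no depth.
- camera_params(name): a dict with "fx", "fy", "cx", "cy" (pixels), "world_from_camera" (4x4, takes a point from camera to world coordinates). Camera axes: x right, y down, z forward; pixel columns grow to the right and rows downward; lengths in m; the calibration is good to about 2 mm. A picture is of the moment at which its call begins. camera_params takes no time and is no camera call.
- job_done(): hands the job in; it is judged then, once.
The state is a dict: "t": time; "qpos": joint angles; "qd": joint speeds; "joint_efforts": joint torques, N m; "ee_pos": TCP position; "orientation": TCP orientation; "force": force on the tool from outside, world axes, zero at the start; "ft_torque": the same for the moment, N m; "gripper_width": finger opening in m; "grasp_force": force on a finger pad.
Only numpy, scipy, OpenCV 4.12 (cv2) and the standard library are available. Lean on these libraries where they do the work, as an engineer would, in place of code of your own. Each camera call takes 0.05 s, during which the arm holds its last target. There are 200 camera calls.

## Working session

There is one attempt and no reset: what is moved stays moved. The work goes in short steps, Python scripts to look and compute and a shell command to move; the robot and the scene stay as the last step left them, time stands still between calls to the robot, and variables do not carry over. Pictures are saved under pics/ and viewed, at most 14 in all, crops included, and the job is handed in when it is done.

```bash
mkdir -p pics
python3 - <<'E'
from plant import *
import cv2
for n in("side","top"):
    cv2.imwrite(f"pics/{n}0.png",snapshot(n)[:,:,::-1]); print(n,camera_params(n))
print(observe(),grip_depth)
E
```

```text
side {'fx': 386.7817061981575, 'fy': 386.7817061981575, 'cx': 257.7298198455544, 'cy': 189.8646199774073, 'world_from_camera': array([[ 0.99970377, -0.01042731,  0.02199206,  0.44993005],
       [-0.0242297 , -0.51185383,  0.8587308 , -0.96051869],
       [ 0.00230247, -0.85900927, -0.51195485,  0.65176902],
       [ 0.        ,  0.        ,  0.        ,  1.        ]])}
top {'fx': 375.4111056456605, 'fy': 375.4111056456605, 'cx': 258.4187695823424, 'cy': 196.07204246527277, 'world_from_camera': array([[-0.01600584, -0.99941489,  0.03022743,  0.45451845],
       [-0.99956151,  0.01524034, -0.02538756,  0.04411422],
       [ 0.02491203, -0.03062052, -0.99922058,  0.97709963],
       [ 0.        ,  0.        ,  0.        ,  1.        ]])}
{'t': 0.1, 'qpos': array([ 1.11100079e+00,  2.38756382e-01, -1.41317295e-02,  1.31921732e+00,
       -1.32987969e-05,  1.57075130e+00]), 'qd': array([ 0.00053646, -0.00084237,  0.00149743, -0.00252276, -0.0005847 ,
       -0.00033457]), 'joint_efforts': array([ 4.29957799e-05, -5.39721072e+01,  3.46998882e+01,  1.34743904e-02,
        1.09040278e-05, -2.04533171e-05]), 'ee_pos': array([0.23282014, 0.47015013, 0.23073813]), 'orientation': array([-1.42697756e-04,  2.27856007e-01,  9.73694619e-01, -6.38841868e-04]), 'force': array([-0.10820897, -0.66696233, -0.39233771]), 'ft_torque': array([-0.06229265, -0.01169824, -0.04337237]), 'grasp_force': 0.0, 'gripper_width': 0.08544958567743599} 0.0187
```

View pics/side0.png

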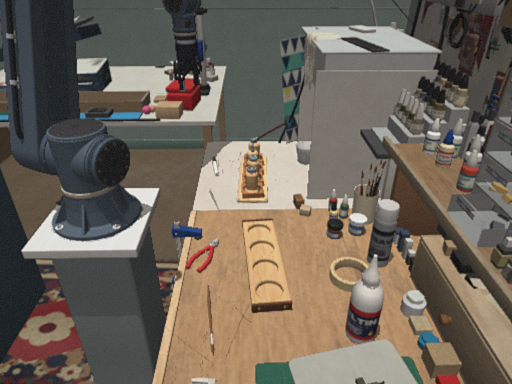

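View pics/top0.png

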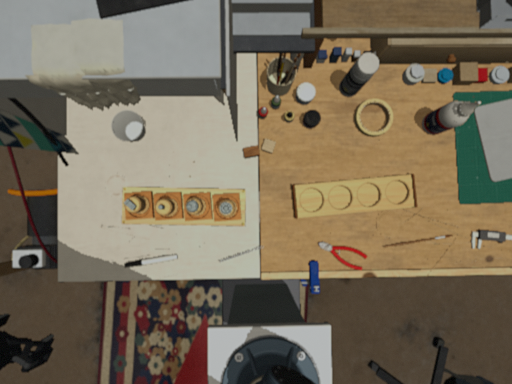

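The top view shows the spray row at about rows 190-222, columns 123-243, and the rack at columns 292-415, rows 175-217, slightly turned. The four handles all stand in blocks. I'll zoom in on both.

Run:
```python
import cv2,numpy as np
t=cv2.imread("pics/top0.png");s=cv2.imread("pics/side0.png")
a=cv2.resize(t[180:230,115:251],None,fx=5.8,fy=5.8,interpolation=cv2.INTER_CUBIC)
b=cv2.resize(t[168:224,285:421],None,fx=5.8,fy=5.8,interpolation=cv2.INTER_CUBIC)
cv2.imwrite("pics/z1.png",np.vstack([a,b])[:600])
c=cv2.resize(s[135:207,225:285],None,fx=8,fy=8,interpolation=cv2.INTER_CUBIC)
cv2.imwrite("pics/z2.png",c)
```

```text
(no output)
```

View pics/z1.png

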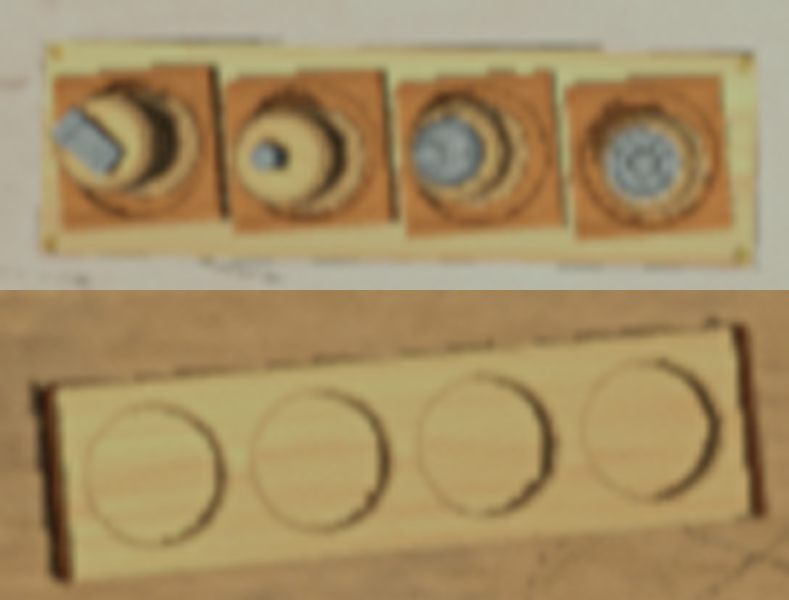

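View pics/z2.png

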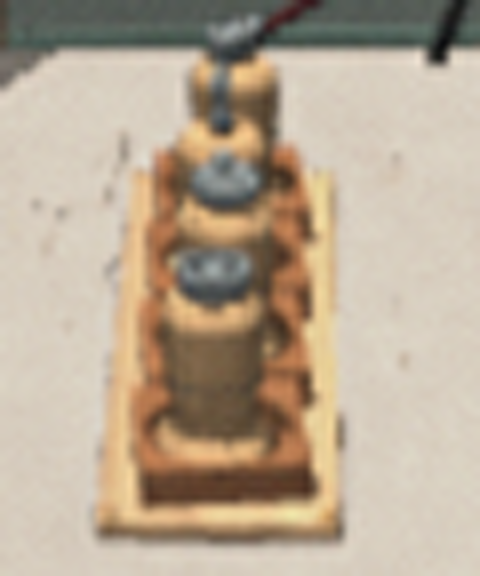

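Zoom of top view, left to right: bin, barrel, turret, wheel. Rack wells are at zoom (155,475), (320,461), (484,446), (650,430). Next I triangulate the grey parts and cast the wells.

```bash
cat > h.py <<'E'
import numpy as np,cv2
from plant import *
def ray(n,u,v):
    c=camera_params(n);T=np.array(c["world_from_camera"])
    d=T[:3,:3]@np.array([(u-c["cx"])/c["fx"],(v-c["cy"])/c["fy"],1]);return T[:3,3],d/np.linalg.norm(d)
def plane(n,u,v,z):
    o,d=ray(n,u,v);return o+d*(z-o[2])/d[2]
def tri(a,b):
    o1,d1=ray("top",*a);o2,d2=ray("side",*b)
    s=np.linalg.lstsq(np.c_[d1,-d2],o2-o1,rcond=None)[0];p,q=o1+s[0]*d1,o2+s[1]*d2
    return (p+q)/2,np.linalg.norm(p-q)
def px(n,p):
    c=camera_params(n);T=np.linalg.inv(c["world_from_camera"]);q=T[:3,:3]@p+T[:3,3]
    return np.array([c["fx"]*q[0]/q[2]+c["cx"],c["fy"]*q[1]/q[2]+c["cy"]])
E
python3 - <<'E'
from h import *
np.set_printoptions(precision=4,suppress=True)
def blobs(n,r):
    im=cv2.imread(f"pics/{n}0.png");y0,y1,x0,x1=r;h=cv2.cvtColor(im[y0:y1,x0:x1],cv2.COLOR_BGR2HSV)
    k=cv2.resize(im[y0:y1,x0:x1],None,fx=4,fy=4,interpolation=cv2.INTER_LINEAR).astype(int)
    m=((k[...,0]>=k[...,2]-3)&(k.max(2)>70)&(k.max(2)<190)).astype(np.uint8)
    _,l,st,c=cv2.connectedComponentsWithStats(m)
    return [((c[i]+.5)/4-.5+[x0,y0],st[i]/4,) for i in range(1,len(c)) if st[i,4]>60]
T=blobs("top",(190,222,120,240));S=blobs("side",(135,182,245,262))
for b in T:print("T",b)
for b in S:print("S",b)
W=[(155,475),(320,461),(484,446),(650,430)]
for x,y in W:print("well",plane("top",(x+.5)/5.8-.5+285,(y-290+.5)/5.8-.5+168,.022))
# blocks centre (top face z .027)
for x,y in [(140,147),(313,150),(485,152),(653,157)]:print("block",plane("top",(x+.5)/5.8-.5+115,(y+.5)/5.8-.5+180,.027))
# rack corners in both views (z .022)
f=lambda x,y:((x+.5)/5.8-.5+285,(y-290+.5)/5.8-.5+168)
for a,b in zip([f(52,385),f(738,326),f(762,517),f(68,580)],[(272,219.5),(291,304),(252,306),(243,220)]):print("rack",*tri(a,b))
E
```

```text
T (array([129.831 , 204.0103]), array([  5.25,  10.  ,  10.  ,   9.  , 176.  ]))
T (array([191.8899, 205.7139]), array([ 67.25,  11.25,  10.25,   9.75, 305.75]))
T (array([225.4066, 207.6485]), array([100.5 ,  13.25,  10.75,   9.75, 316.75]))
T (array([160.7571, 206.5376]), array([39.25, 15.75,  4.  ,  2.5 , 30.75]))
S (array([251.0549, 137.3624]), array([  0.  ,   0.  ,  15.  ,   7.75, 308.5 ]))
S (array([260.0129, 139.1509]), array([13.  ,  3.  ,  4.  ,  2.75, 29.  ]))
S (array([252.1362, 147.7851]), array([ 7.  ,  9.75,  1.75,  6.  , 22.25]))
S (array([252.8119, 157.4457]), array([  4.25,  19.75,   8.25,   6.  , 130.75]))
S (array([251.3487, 168.9899]), array([  3. ,  32. ,   8. ,   5.5, 142.5]))
well [ 0.4726 -0.1151  0.022 ]
well [ 0.4777 -0.1884  0.022 ]
well [ 0.4832 -0.2615  0.022 ]
well [ 0.4892 -0.3358  0.022 ]
block [0.4656 0.3209 0.027 ]
block [0.4631 0.2465 0.027 ]
block [0.4611 0.1722 0.027 ]
block [0.4577 0.0993 0.027 ]
rack [ 0.513  -0.0702  0.0235] 0.00020271534943032177
rack [ 0.5358 -0.3776  0.0196] 0.001570913043059719
rack [ 0.4515 -0.3844  0.023 ] 0.0033942433802104286
rack [ 0.4295 -0.0753  0.0266] 0.004455762695750191
```

Run:
```python
from h import *
np.set_printoptions(precision=4,suppress=True)
T=[(129.83,204.01),(160.6,206.5),(191.89,205.71),(225.41,207.65)]
# side: bin by eye from zoom (235,35); barrel top; turret; wheel
S=[((233)/8+224.5,36/8+134.5),(252.1,145.5),(252.8,157.4),(251.35,169)]
for n,a,b,z in zip(("bin","barrel","turret","wheel"),T,S,(.1,.11,.1,.099)):
    print(n,*tri(a,b),plane("top",*a,z))
# pale grip/shoulder discs z~.085, from zoom by eye
for n,(x,y) in zip(("bin","barrel","turret","wheel"),[(113,141),(286,153),(458,151),(650,163)]):
    print(n,plane("top",(x+.5)/5.8-.5+115,(y+.5)/5.8-.5+180,.084))
```

```text
bin [0.4674 0.3201 0.1001] 0.00036586661835183063 [0.4672 0.3201 0.1   ]
barrel [0.4608 0.2475 0.1075] 0.0010465820837887003 [0.4602 0.247  0.11  ]
turret [0.4619 0.1774 0.0968] 0.0016950748169310126 [0.461 0.177 0.1  ]
wheel [0.4562 0.0995 0.0951] 0.001947092432615047 [0.4552 0.0993 0.099 ]
bin [0.4675 0.3152 0.084 ]
barrel [0.4615 0.2453 0.084 ]
turret [0.4613 0.1755 0.084 ]
wheel [0.4551 0.0973 0.084 ]
```

```bash
python3 -m crank '[{"fingers":1,"travel":[0.056,-0.093,0],"angular":[0,0,-0.3]},{"fingers":1,"travel":[0.112,-0.186,0],"angular":[0,0,-0.6]},{"fingers":1,"travel":[0.223,-0.371,0],"angular":[0,0,-1.111]},{"fingers":1,"travel":[0.223,-0.371,0],"angular":[0,0,-1.111]},{"fingers":1,"travel":[0.223,-0.371,0],"angular":[0,0,-1.111]},{"fingers":1,"travel":[0.223,-0.371,0],"angular":[0,0,-1.111]},{"fingers":1,"travel":[0.223,-0.371,0],"angular":[0,0,-1.111]},{"fingers":1,"travel":[0.223,-0.371,0],"angular":[0,0,-1.111]},{"fingers":1,"travel":[0.223,-0.371,0],"angular":[0,0,-1.111]},{"fingers":1,"travel":[0.223,-0.371,0],"angular":[0,0,-1.111]}]'
```

```text
t: 0.93
ee_pos: [0.4481, 0.1113, 0.2312]
orientation: [-0.0, 0.71, 0.705, -0.0]
force: [0.8, 0.9, 0.3]
gripper_width: 0.0854
grasp_force: 0.0
```

```bash
python3 -m crank '[{"fingers":1,"travel":[0.004,-0.006,-0.04],"angular":[0,0,0]},{"fingers":1,"travel":[0.004,-0.006,-0.08],"angular":[0,0,0]},{"fingers":1,"travel":[0.004,-0.006,-0.1],"angular":[0,0,0]},{"fingers":1,"travel":[0.004,-0.006,-0.1],"angular":[0,0,0]},{"fingers":1,"travel":[0.004,-0.006,-0.1],"angular":[0,0,0]}]'
python3 - <<'E'
from h import *
a=snapshot("side");b=snapshot("top")
c=cv2.resize(a[100:220,190:310],None,fx=4.5,fy=4.5,interpolation=cv2.INTER_CUBIC)
cv2.imwrite("pics/s1.png",c[:,:,::-1])
print(observe()["ee_pos"])
E
```

```text
t: 1.35
ee_pos: [0.4509, 0.1071, 0.1309]
orientation: [-0.001, 0.707, 0.707, -0.001]
force: [0.3, -0.7, 0.9]
gripper_width: 0.0856
grasp_force: 0.0
[0.45250577 0.10772847 0.1327545 ]
```

View pics/s1.png

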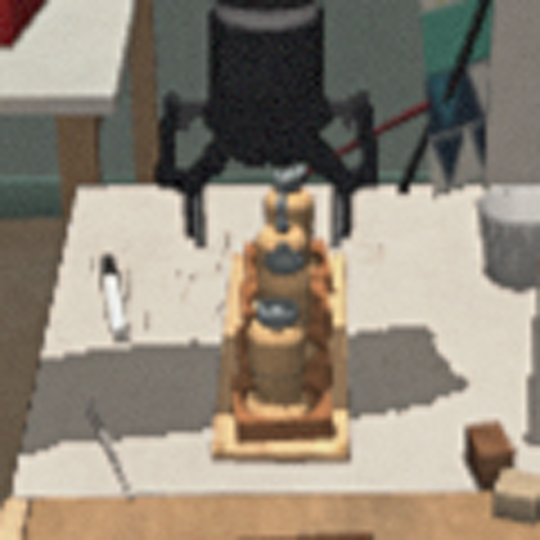

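The gripper sits over the row with its fingers astride it in x (tips near crop (198,240) and (342,235)). Now I correct by about (+4, -8) mm and go down.

```bash
python3 -m crank '[{"fingers":1,"travel":[0.004,-0.009,0],"angular":[0,0,0]},{"fingers":1,"travel":[0.004,-0.009,-0.02],"angular":[0,0,0]},{"fingers":1,"travel":[0.004,-0.009,-0.045],"angular":[0,0,0]},{"fingers":1,"travel":[0.004,-0.009,-0.07],"angular":[0,0,0]},{"fingers":1,"travel":[0.004,-0.009,-0.09],"angular":[0,0,0]},{"fingers":1,"travel":[0.004,-0.009,-0.09],"angular":[0,0,0]},{"fingers":1,"travel":[0.004,-0.009,-0.09],"angular":[0,0,0]}]'
python3 - <<'E'
from h import *
a=snapshot("side")
c=cv2.resize(a[100:220,190:310],None,fx=4.5,fy=4.5,interpolation=cv2.INTER_CUBIC)
cv2.imwrite("pics/s2.png",c[:,:,::-1])
print(observe()["ee_pos"],observe()["qpos"])
E
```

```text
t: 2.03
ee_pos: [0.4559, 0.0981, 0.0419]
orientation: [-0.0, 0.707, 0.707, -0.0]
force: [1.2, 0.3, -0.5]
gripper_width: 0.0852
grasp_force: 0.0
[0.45665471 0.09836286 0.04263894] [ 2.12210015e-01  2.88339895e-01 -4.74296005e-01  8.06748009e-01
 -8.02843472e-05  1.78280532e+00]
```

View pics/s2.png

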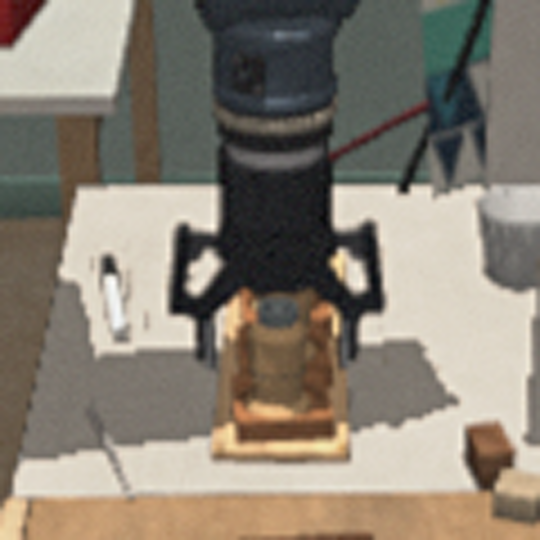

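The fingers straddle the wheel handle centrally, and the part is visible below the body. Closing.

```bash
python3 -m crank '[{"fingers":0,"travel":[0,0,0],"angular":[0,0,0]},{"fingers":0,"travel":[0,0,0],"angular":[0,0,0]},{"fingers":0,"travel":[0,0,0],"angular":[0,0,0]},{"fingers":0,"travel":[0,0,0],"angular":[0,0,0]},{"fingers":0,"travel":[0,0,0],"angular":[0,0,0]},{"fingers":0,"travel":[0,0,0],"angular":[0,0,0]},{"fingers":0,"travel":[0,0,0],"angular":[0,0,0]},{"fingers":0,"travel":[0,0,0],"angular":[0,0,0]}]'
```

```text
t: 2.75
ee_pos: [0.4562, 0.0984, 0.0422]
orientation: [0.0, 0.707, 0.707, 0.001]
force: [-1.4, -1.3, 8.4]
gripper_width: 0.0389
grasp_force: 59.2
```

```bash
python3 -m crank '[{"fingers":0,"travel":[0,0,0.01],"angular":[0,0,0]},{"fingers":0,"travel":[0,0,0.03],"angular":[0,0,0]},{"fingers":0,"travel":[0,0,0.055],"angular":[0,0,0]},{"fingers":0,"travel":[0,0,0.08],"angular":[0,0,0]},{"fingers":0,"travel":[0,0,0.105],"angular":[0,0,0]},{"fingers":0,"travel":[0,0,0.12],"angular":[0,0,0]},{"fingers":0,"travel":[0,0,0.125],"angular":[0,0,0]},{"fingers":0,"travel":[0,0,0.125],"angular":[0,0,0]},{"fingers":0,"travel":[0,0,0.125],"angular":[0,0,0]}]'
python3 - <<'E'
from h import *
a=snapshot("side")
c=cv2.resize(a[60:210,190:310],None,fx=4,fy=4,interpolation=cv2.INTER_CUBIC)
cv2.imwrite("pics/s3.png",c[:,:,::-1])
E
```

```text
t: 3.5
ee_pos: [0.4553, 0.0983, 0.1657]
orientation: [-0.0, 0.707, 0.707, -0.0]
force: [0.1, 1.1, -1.7]
gripper_width: 0.0387
grasp_force: 60.5
```

View pics/s3.png

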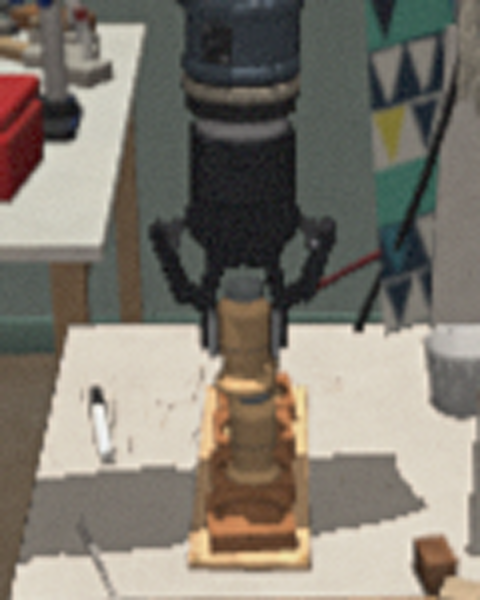

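Wheel handle is held upright and clear of the block. I swing it to well 4.

```bash
python3 -m crank '[{"fingers":0,"travel":[0.002,-0.02,0],"angular":[0,0,0]},{"fingers":0,"travel":[0.005,-0.06,0],"angular":[0,0,0]},{"fingers":0,"travel":[0.008,-0.1,0],"angular":[0,0,0]},{"fingers":0,"travel":[0.011,-0.14,0],"angular":[0,0,0]},{"fingers":0,"travel":[0.014,-0.18,0],"angular":[0,0,0]},{"fingers":0,"travel":[0.017,-0.22,0],"angular":[0,0,0]},{"fingers":0,"travel":[0.02,-0.26,0],"angular":[0,0,0]},{"fingers":0,"travel":[0.024,-0.3,0],"angular":[0,0,0]},{"fingers":0,"travel":[0.028,-0.34,0],"angular":[0,0,0]},{"fingers":0,"travel":[0.03,-0.37,0],"angular":[0,0,0]}]'
python3 -m crank '[{"fingers":0,"travel":[0.002,-0.035,0],"angular":[0,0,0]},{"fingers":0,"travel":[0.004,-0.055,-0.02],"angular":[0,0,0]},{"fingers":0,"travel":[0.004,-0.064,-0.045],"angular":[0,0,0]},{"fingers":0,"travel":[0.004,-0.064,-0.07],"angular":[0,0,0]},{"fingers":0,"travel":[0.004,-0.064,-0.085],"angular":[0,0,0]},{"fingers":0,"travel":[0.004,-0.064,-0.09],"angular":[0,0,0]},{"fingers":0,"travel":[0.004,-0.064,-0.09],"angular":[0,0,0]},{"fingers":0,"travel":[0.004,-0.064,-0.09],"angular":[0,0,0]}]'
python3 - <<'E'
from h import *
t=snapshot("top")[165:235,280:430];a=snapshot("side")[180:330,200:330]
c=np.hstack([cv2.resize(t,(450,210)),])
c=np.zeros((600,800,3),np.uint8);c[:210,:450]=cv2.resize(t,(450,210),interpolation=2);c[210:570,:312]=cv2.resize(a,(312,360),interpolation=2)
cv2.imwrite("pics/s4.png",c[:,:,::-1]); print(observe()["ee_pos"])
E
```

```text
t: 4.38
ee_pos: [0.485, -0.2745, 0.1645]
orientation: [-0.001, 0.708, 0.707, -0.0]
force: [0.5, 0.9, -0.5]
gripper_width: 0.0389
grasp_force: 60.5
t: 5.05
ee_pos: [0.4896, -0.3354, 0.0761]
orientation: [-0.0, 0.707, 0.707, -0.0]
force: [0.3, 0.3, -0.3]
gripper_width: 0.0391
grasp_force: 60.5
[ 0.49028514 -0.33588332  0.07728821]
```

View pics/s4.png

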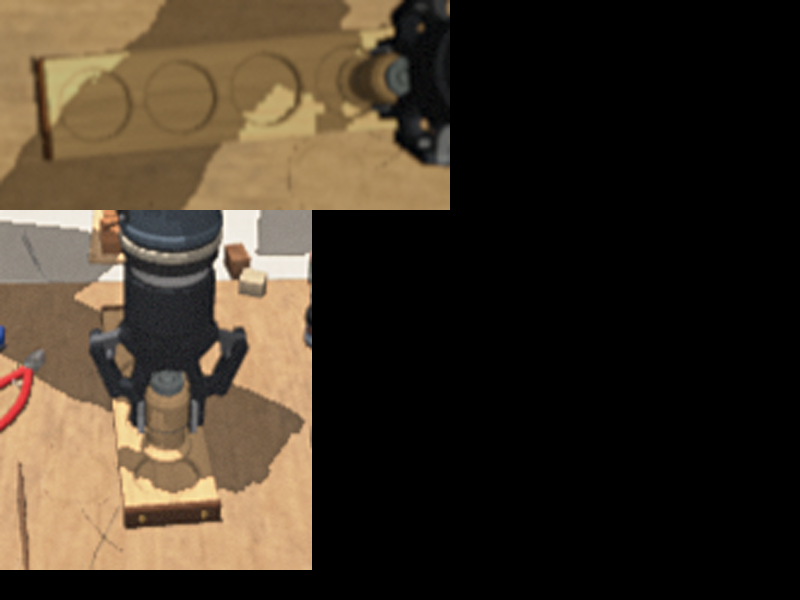

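Run:
```python
from h import *
for z in (.052,.058,.124): print(z,[px(n,np.array([.4896,-.336,z])) for n in("side","top")])
print(px("side",np.array([.4893,-.3365,.022])))
```

```text
0.052 [array([268.33391917, 279.26446919]), array([401.47888219, 191.04279028])]
0.058 [array([268.37899591, 277.22097539]), array([402.4624267 , 190.93610171])]
0.124 [array([268.89747817, 253.7162703 ]), array([414.18318804, 189.66470902])]
[267.98907266 289.42992757]
```

Foot and well line up within about 1 px in both views (side foot ≈(269,277), well ≈(270,289)). Lowering.

```bash
python3 -m crank '[{"fingers":0,"travel":[0.001,0,-0.012],"angular":[0,0,0]},{"fingers":0,"travel":[0.001,0,-0.024],"angular":[0,0,0]},{"fingers":0,"travel":[0.001,0,-0.033],"angular":[0,0,0]},{"fingers":0,"travel":[0.001,0,-0.037],"angular":[0,0,0]},{"fingers":0,"travel":[0.001,0,-0.04],"angular":[0,0,0]},{"fingers":0,"travel":[0.001,0,-0.04],"angular":[0,0,0]},{"fingers":0,"travel":[0.001,0,-0.04],"angular":[0,0,0]}]'
```

```text
t: 5.73
ee_pos: [0.4908, -0.3358, 0.0367]
orientation: [0.0, 0.707, 0.707, 0.0]
force: [0.3, -0.1, -0.7]
gripper_width: 0.0388
grasp_force: 60.5
```

```bash
python3 -m crank '[{"fingers":0,"travel":[0,0,-0.0015],"angular":[0,0,0]},{"fingers":0,"travel":[0,0,-0.0015],"angular":[0,0,0]},{"fingers":0.6,"travel":[0,0,-0.0015],"angular":[0,0,0]},{"fingers":0.7,"travel":[0,0,-0.0015],"angular":[0,0,0]},{"fingers":1,"travel":[0,0,-0.0015],"angular":[0,0,0]},{"fingers":1,"travel":[0,0,-0.0015],"angular":[0,0,0]},{"fingers":1,"travel":[0,0,-0.0015],"angular":[0,0,0]},{"fingers":1,"travel":[0,0,-0.0015],"angular":[0,0,0]}]'
python3 -m crank '[{"fingers":1,"travel":[0,0,0.02],"angular":[0,0,0]},{"fingers":1,"travel":[0,0,0.05],"angular":[0,0,0]},{"fingers":1,"travel":[0,0,0.09],"angular":[0,0,0]},{"fingers":1,"travel":[0,0,0.13],"angular":[0,0,0]},{"fingers":1,"travel":[-0.002,0.03,0.14],"angular":[0,0,0]},{"fingers":1,"travel":[-0.004,0.07,0.14],"angular":[0,0,0]},{"fingers":1,"travel":[-0.006,0.11,0.14],"angular":[0,0,0]},{"fingers":1,"travel":[-0.008,0.15,0.14],"angular":[0,0,0]},{"fingers":1,"travel":[-0.012,0.19,0.14],"angular":[0,0,0]},{"fingers":1,"travel":[-0.014,0.23,0.14],"angular":[0,0,0]}]'
python3 - <<'E'
from h import *
t=snapshot("top")[165:235,280:430];a=snapshot("side")[180:330,200:330]
c=np.zeros((580,460,3),np.uint8);c[:210,:450]=cv2.resize(t,(450,210),interpolation=2);c[210:570,:312]=cv2.resize(a,(312,360),interpolation=2)
cv2.imwrite("pics/s5.png",c[:,:,::-1]); print(observe()["ee_pos"])
E
```

```text
t: 6.4
ee_pos: [0.4906, -0.3357, 0.0348]
orientation: [-0.0, 0.707, 0.707, -0.0]
force: [-0.6, -0.9, 0.0]
gripper_width: 0.085
grasp_force: 0.0
t: 7.23
ee_pos: [0.4759, -0.104, 0.1749]
orientation: [0.0, 0.707, 0.707, 0.0]
force: [1.3, 0.4, 0.8]
gripper_width: 0.0857
grasp_force: 0.0
[ 0.47578208 -0.10106512  0.17510223]
```

View pics/s5.png

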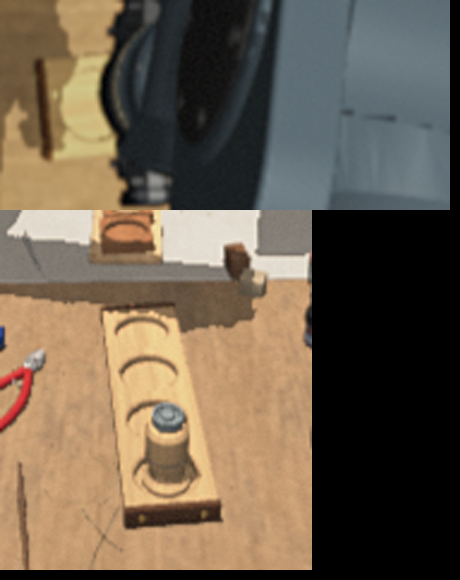

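Wheel handle stands upright in well 4 (side crop (167,475)). Next, the turret at (0.462, 0.177).

```bash
python3 -m crank '[{"fingers":1,"travel":[-0.002,0.04,0],"angular":[0,0,0]},{"fingers":1,"travel":[-0.004,0.08,0],"angular":[0,0,0]},{"fingers":1,"travel":[-0.006,0.12,0],"angular":[0,0,0]},{"fingers":1,"travel":[-0.008,0.16,0],"angular":[0,0,0]},{"fingers":1,"travel":[-0.01,0.2,0],"angular":[0,0,0]},{"fingers":1,"travel":[-0.012,0.24,0],"angular":[0,0,0]},{"fingers":1,"travel":[-0.014,0.277,0],"angular":[0,0,0]},{"fingers":1,"travel":[-0.014,0.277,0],"angular":[0,0,0]},{"fingers":1,"travel":[-0.014,0.277,-0.03],"angular":[0,0,0]},{"fingers":1,"travel":[-0.014,0.277,-0.045],"angular":[0,0,0]}]'
python3 -m crank '[{"fingers":1,"travel":[0,0,0],"angular":[0,0,0]},{"fingers":1,"travel":[0,0,0],"angular":[0,0,0]}]'
```

```text
t: 8.17
ee_pos: [0.4626, 0.1717, 0.1284]
orientation: [0.0, 0.706, 0.708, -0.0]
force: [-1.4, -0.4, -0.4]
gripper_width: 0.0854
grasp_force: 0.0
t: 8.33
ee_pos: [0.4624, 0.1707, 0.1295]
orientation: [-0.0, 0.707, 0.707, -0.001]
force: [0.2, 0.4, -0.3]
gripper_width: 0.0855
grasp_force: 0.0
```

```bash
python3 -m crank '[{"fingers":1,"travel":[-0.001,0.006,0],"angular":[0,0,0]},{"fingers":1,"travel":[-0.001,0.006,-0.02],"angular":[0,0,0]},{"fingers":1,"travel":[-0.001,0.006,-0.045],"angular":[0,0,0]},{"fingers":1,"travel":[-0.001,0.006,-0.07],"angular":[0,0,0]},{"fingers":1,"travel":[-0.001,0.006,-0.085],"angular":[0,0,0]},{"fingers":1,"travel":[-0.001,0.006,-0.085],"angular":[0,0,0]},{"fingers":1,"travel":[-0.001,0.006,-0.085],"angular":[0,0,0]}]'
python3 -m crank '[{"fingers":0,"travel":[0,0,0],"angular":[0,0,0]},{"fingers":0,"travel":[0,0,0],"angular":[0,0,0]},{"fingers":0,"travel":[0,0,0],"angular":[0,0,0]},{"fingers":0,"travel":[0,0,0],"angular":[0,0,0]},{"fingers":0,"travel":[0,0,0],"angular":[0,0,0]},{"fingers":0,"travel":[0,0,0],"angular":[0,0,0]},{"fingers":0,"travel":[0,0,0],"angular":[0,0,0]},{"fingers":0,"travel":[0,0,0],"angular":[0,0,0]}]'
```

```text
t: 8.92
ee_pos: [0.462, 0.1774, 0.0455]
orientation: [-0.0, 0.707, 0.707, 0.0]
force: [-0.6, 0.2, -0.7]
gripper_width: 0.0855
grasp_force: 0.0
t: 9.58
ee_pos: [0.4623, 0.1776, 0.046]
orientation: [0.0, 0.707, 0.707, 0.001]
force: [-0.9, -0.9, 8.2]
gripper_width: 0.0385
grasp_force: 59.4
```

```bash
python3 -m crank '[{"fingers":0,"travel":[0,0,0.01],"angular":[0,0,0]},{"fingers":0,"travel":[0,0,0.03],"angular":[0,0,0]},{"fingers":0,"travel":[0,0,0.06],"angular":[0,0,0]},{"fingers":0,"travel":[0,0,0.09],"angular":[0,0,0]},{"fingers":0,"travel":[0,0,0.115],"angular":[0,0,0]},{"fingers":0,"travel":[0,0,0.125],"angular":[0,0,0]},{"fingers":0,"travel":[0.001,-0.02,0.125],"angular":[0,0,0]},{"fingers":0,"travel":[0.003,-0.06,0.125],"angular":[0,0,0]},{"fingers":0,"travel":[0.005,-0.1,0.125],"angular":[0,0,0]},{"fingers":0,"travel":[0.007,-0.14,0.125],"angular":[0,0,0]}]'
python3 -m crank '[{"fingers":0,"travel":[0.002,-0.04,0],"angular":[0,0,0]},{"fingers":0,"travel":[0.004,-0.08,0],"angular":[0,0,0]},{"fingers":0,"travel":[0.006,-0.12,0],"angular":[0,0,0]},{"fingers":0,"travel":[0.008,-0.16,0],"angular":[0,0,0]},{"fingers":0,"travel":[0.01,-0.2,0],"angular":[0,0,0]},{"fingers":0,"travel":[0.012,-0.24,0],"angular":[0,0,0]},{"fingers":0,"travel":[0.014,-0.27,0],"angular":[0,0,0]},{"fingers":0,"travel":[0.015,-0.29,0],"angular":[0,0,0]},{"fingers":0,"travel":[0.015,-0.3,0],"angular":[0,0,0]},{"fingers":0,"travel":[0.015,-0.3,0],"angular":[0,0,0]}]'
python3 -m crank '[{"fingers":0,"travel":[0,0,-0.02],"angular":[0,0,0]},{"fingers":0,"travel":[0,0,-0.05],"angular":[0,0,0]},{"fingers":0,"travel":[0,0,-0.08],"angular":[0,0,0]},{"fingers":0,"travel":[0,0,-0.09],"angular":[0,0,0]},{"fingers":0,"travel":[0,0,-0.09],"angular":[0,0,0]},{"fingers":0,"travel":[0,0,-0.09],"angular":[0,0,0]}]'
```

```text
t: 10.42
ee_pos: [0.4681, 0.0362, 0.1694]
orientation: [-0.0, 0.706, 0.708, -0.0]
force: [1.7, 0.3, -0.8]
gripper_width: 0.039
grasp_force: 60.4
t: 11.25
ee_pos: [0.4833, -0.2643, 0.1689]
orientation: [-0.0, 0.708, 0.706, -0.0]
force: [-0.1, -0.5, -0.7]
gripper_width: 0.0387
grasp_force: 60.4
t: 11.75
ee_pos: [0.4837, -0.2618, 0.0802]
orientation: [-0.0, 0.707, 0.707, -0.0]
force: [-0.2, 0.3, -0.7]
gripper_width: 0.0385
grasp_force: 60.5
```

```bash
python3 -m crank '[{"fingers":0,"travel":[0.0005,-0.001,-0.012],"angular":[0,0,0]},{"fingers":0,"travel":[0.0005,-0.001,-0.024],"angular":[0,0,0]},{"fingers":0,"travel":[0.0005,-0.001,-0.034],"angular":[0,0,0]},{"fingers":0,"travel":[0.0005,-0.001,-0.038],"angular":[0,0,0]},{"fingers":0,"travel":[0.0005,-0.001,-0.041],"angular":[0,0,0]},{"fingers":0,"travel":[0.0005,-0.001,-0.041],"angular":[0,0,0]},{"fingers":0,"travel":[0.0005,-0.001,-0.041],"angular":[0,0,0]}]'
```

```text
t: 12.33
ee_pos: [0.4845, -0.2638, 0.0394]
orientation: [0.0, 0.707, 0.707, 0.0]
force: [-0.3, -0.4, -0.8]
gripper_width: 0.0388
grasp_force: 60.8
```

```bash
python3 -m crank '[{"fingers":0,"travel":[0,0,-0.001],"angular":[0,0,0]},{"fingers":0,"travel":[0,0,-0.001],"angular":[0,0,0]},{"fingers":0.6,"travel":[0,0,-0.001],"angular":[0,0,0]},{"fingers":0.7,"travel":[0,0,-0.001],"angular":[0,0,0]},{"fingers":1,"travel":[0,0,-0.001],"angular":[0,0,0]},{"fingers":1,"travel":[0,0,-0.001],"angular":[0,0,0]},{"fingers":1,"travel":[0,0,-0.001],"angular":[0,0,0]},{"fingers":1,"travel":[0,0,-0.001],"angular":[0,0,0]}]'
python3 -m crank '[{"fingers":1,"travel":[0,0,0.02],"angular":[0,0,0]},{"fingers":1,"travel":[0,0,0.05],"angular":[0,0,0]},{"fingers":1,"travel":[0,0,0.09],"angular":[0,0,0]},{"fingers":1,"travel":[0,0,0.13],"angular":[0,0,0]},{"fingers":1,"travel":[-0.002,0.03,0.14],"angular":[0,0,0]},{"fingers":1,"travel":[-0.004,0.07,0.14],"angular":[0,0,0]},{"fingers":1,"travel":[-0.006,0.11,0.14],"angular":[0,0,0]},{"fingers":1,"travel":[-0.008,0.15,0.14],"angular":[0,0,0]},{"fingers":1,"travel":[-0.01,0.19,0.14],"angular":[0,0,0]},{"fingers":1,"travel":[-0.012,0.23,0.14],"angular":[0,0,0]}]'
python3 -m crank '[{"fingers":1,"travel":[-0.002,0.04,0],"angular":[0,0,0]},{"fingers":1,"travel":[-0.004,0.08,0],"angular":[0,0,0]},{"fingers":1,"travel":[-0.006,0.12,0],"angular":[0,0,0]},{"fingers":1,"travel":[-0.008,0.16,0],"angular":[0,0,0]},{"fingers":1,"travel":[-0.01,0.2,0],"angular":[0,0,0]},{"fingers":1,"travel":[-0.011,0.24,0],"angular":[0,0,0]},{"fingers":1,"travel":[-0.012,0.27,0],"angular":[0,0,0]},{"fingers":1,"travel":[-0.012,0.28,0],"angular":[0,0,0]},{"fingers":1,"travel":[-0.012,0.28,0],"angular":[0,0,0]}]'
python3 - <<'E'
from h import *
t=snapshot("top")[165:235,280:430];a=snapshot("side")[120:330,180:330]
c=np.zeros((580,460,3),np.uint8);c[:168,:360]=cv2.resize(t,(360,168),interpolation=2);c[170:569,:285]=cv2.resize(a,(285,399),interpolation=2)
cv2.imwrite("pics/s6.png",c[:,:,::-1]); print(observe()["ee_pos"])
E
```

```text
t: 13.0
ee_pos: [0.4841, -0.2637, 0.0377]
orientation: [-0.0, 0.707, 0.707, -0.0]
force: [0.7, -0.3, -0.9]
gripper_width: 0.0852
grasp_force: 0.0
t: 13.83
ee_pos: [0.4716, -0.032, 0.1779]
orientation: [0.0, 0.707, 0.707, 0.0]
force: [0.7, 0.9, 0.5]
gripper_width: 0.0852
grasp_force: 0.0
t: 14.58
ee_pos: [0.4599, 0.2486, 0.1774]
orientation: [-0.0, 0.706, 0.708, -0.0]
force: [-0.0, -0.3, 0.7]
gripper_width: 0.0858
grasp_force: 0.0
[0.45983572 0.24600949 0.1775259 ]
```

View pics/s6.png

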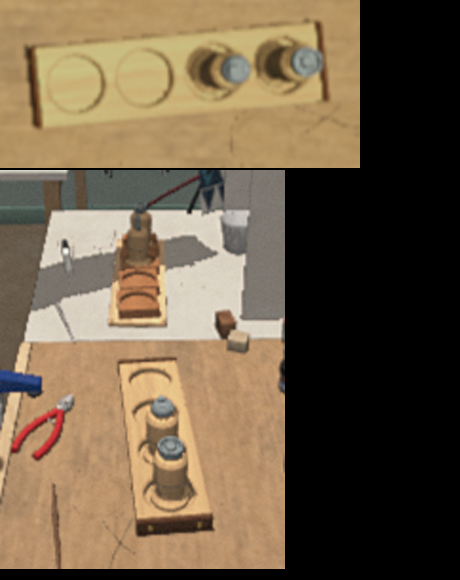

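Turret and wheel stand upright in wells 3 and 4. Now the barrel, grasped a little higher.

```bash
python3 -m crank '[{"fingers":1,"travel":[0.001,0.001,-0.03],"angular":[0,0,0]},{"fingers":1,"travel":[0.001,0.001,-0.06],"angular":[0,0,0]},{"fingers":1,"travel":[0.001,0.001,-0.09],"angular":[0,0,0]},{"fingers":1,"travel":[0.001,0.001,-0.115],"angular":[0,0,0]},{"fingers":1,"travel":[0.001,0.001,-0.127],"angular":[0,0,0]},{"fingers":1,"travel":[0.001,0.001,-0.127],"angular":[0,0,0]},{"fingers":1,"travel":[0.001,0.001,-0.127],"angular":[0,0,0]}]'
python3 -m crank '[{"fingers":0,"travel":[0,0,0],"angular":[0,0,0]},{"fingers":0,"travel":[0,0,0],"angular":[0,0,0]},{"fingers":0,"travel":[0,0,0],"angular":[0,0,0]},{"fingers":0,"travel":[0,0,0],"angular":[0,0,0]},{"fingers":0,"travel":[0,0,0],"angular":[0,0,0]},{"fingers":0,"travel":[0,0,0],"angular":[0,0,0]},{"fingers":0,"travel":[0,0,0],"angular":[0,0,0]},{"fingers":0,"travel":[0,0,0],"angular":[0,0,0]}]'
```

```text
t: 15.27
ee_pos: [0.461, 0.2458, 0.0507]
orientation: [-0.0, 0.708, 0.706, -0.001]
force: [0.8, -0.7, -0.4]
gripper_width: 0.0854
grasp_force: 0.0
t: 15.93
ee_pos: [0.4617, 0.2476, 0.0519]
orientation: [0.0, 0.707, 0.707, 0.001]
force: [-1.1, -1.6, 6.8]
gripper_width: 0.0383
grasp_force: 59.6
```

```bash
python3 -m crank '[{"fingers":0,"travel":[0,0,0.01],"angular":[0,0,0]},{"fingers":0,"travel":[0,0,0.03],"angular":[0,0,0]},{"fingers":0,"travel":[0,0,0.06],"angular":[0,0,0]},{"fingers":0,"travel":[0,0,0.09],"angular":[0,0,0]},{"fingers":0,"travel":[0,0,0.115],"angular":[0,0,0]},{"fingers":0,"travel":[0,0,0.125],"angular":[0,0,0]},{"fingers":0,"travel":[0.001,-0.02,0.125],"angular":[0,0,0]},{"fingers":0,"travel":[0.003,-0.06,0.125],"angular":[0,0,0]},{"fingers":0,"travel":[0.005,-0.1,0.125],"angular":[0,0,0]},{"fingers":0,"travel":[0.007,-0.14,0.125],"angular":[0,0,0]}]'
python3 -m crank '[{"fingers":0,"travel":[0.002,-0.04,0],"angular":[0,0,0]},{"fingers":0,"travel":[0.004,-0.08,0],"angular":[0,0,0]},{"fingers":0,"travel":[0.006,-0.12,0],"angular":[0,0,0]},{"fingers":0,"travel":[0.008,-0.16,0],"angular":[0,0,0]},{"fingers":0,"travel":[0.009,-0.2,0],"angular":[0,0,0]},{"fingers":0,"travel":[0.01,-0.24,0],"angular":[0,0,0]},{"fingers":0,"travel":[0.01,-0.27,0],"angular":[0,0,0]},{"fingers":0,"travel":[0.01,-0.29,0],"angular":[0,0,0]},{"fingers":0,"travel":[0.01,-0.295,0],"angular":[0,0,0]},{"fingers":0,"travel":[0.01,-0.295,0],"angular":[0,0,0]}]'
python3 -m crank '[{"fingers":0,"travel":[0,0,-0.02],"angular":[0,0,0]},{"fingers":0,"travel":[0,0,-0.05],"angular":[0,0,0]},{"fingers":0,"travel":[0,0,-0.08],"angular":[0,0,0]},{"fingers":0,"travel":[0,0,-0.09],"angular":[0,0,0]},{"fingers":0,"travel":[0,0,-0.09],"angular":[0,0,0]},{"fingers":0,"travel":[0,0,-0.09],"angular":[0,0,0]}]'
```

```text
t: 16.77
ee_pos: [0.4675, 0.1062, 0.1756]
orientation: [-0.0, 0.706, 0.708, -0.0]
force: [0.6, -0.4, -0.7]
gripper_width: 0.0385
grasp_force: 60.3
t: 17.6
ee_pos: [0.4777, -0.1888, 0.1754]
orientation: [-0.0, 0.708, 0.706, -0.0]
force: [-0.1, 0.9, -1.3]
gripper_width: 0.0387
grasp_force: 60.3
t: 18.1
ee_pos: [0.4782, -0.1868, 0.0863]
orientation: [-0.0, 0.707, 0.708, -0.0]
force: [-0.1, -0.3, -0.0]
gripper_width: 0.0385
grasp_force: 60.4
```

```bash
python3 -m crank '[{"fingers":0,"travel":[0,-0.002,-0.012],"angular":[0,0,0]},{"fingers":0,"travel":[0,-0.002,-0.024],"angular":[0,0,0]},{"fingers":0,"travel":[0,-0.002,-0.034],"angular":[0,0,0]},{"fingers":0,"travel":[0,-0.002,-0.039],"angular":[0,0,0]},{"fingers":0,"travel":[0,-0.002,-0.042],"angular":[0,0,0]},{"fingers":0,"travel":[0,-0.002,-0.042],"angular":[0,0,0]},{"fingers":0,"travel":[0,-0.002,-0.042],"angular":[0,0,0]}]'
```

```text
t: 18.68
ee_pos: [0.4784, -0.1897, 0.045]
orientation: [0.0, 0.707, 0.707, 0.0]
force: [-3.3, 0.1, 5.0]
gripper_width: 0.0382
grasp_force: 60.8
```

```bash
python3 -m crank '[{"fingers":0.6,"travel":[0,0,0],"angular":[0,0,0]},{"fingers":0.7,"travel":[0,0,0],"angular":[0,0,0]},{"fingers":1,"travel":[0,0,0],"angular":[0,0,0]},{"fingers":1,"travel":[0,0,0],"angular":[0,0,0]},{"fingers":1,"travel":[0,0,0],"angular":[0,0,0]},{"fingers":1,"travel":[0,0,0],"angular":[0,0,0]}]'
python3 -m crank '[{"fingers":1,"travel":[0,0,0.02],"angular":[0,0,0]},{"fingers":1,"travel":[0,0,0.05],"angular":[0,0,0]},{"fingers":1,"travel":[0,0,0.09],"angular":[0,0,0]},{"fingers":1,"travel":[0,0,0.13],"angular":[0,0,0]},{"fingers":1,"travel":[-0.001,0.03,0.135],"angular":[0,0,0]},{"fingers":1,"travel":[-0.002,0.07,0.135],"angular":[0,0,0]},{"fingers":1,"travel":[-0.003,0.11,0.135],"angular":[0,0,0]},{"fingers":1,"travel":[-0.004,0.15,0.135],"angular":[0,0,0]},{"fingers":1,"travel":[-0.006,0.19,0.135],"angular":[0,0,0]},{"fingers":1,"travel":[-0.007,0.23,0.135],"angular":[0,0,0]}]'
python3 -m crank '[{"fingers":1,"travel":[-0.001,0.04,0],"angular":[0,0,0]},{"fingers":1,"travel":[-0.002,0.08,0],"angular":[0,0,0]},{"fingers":1,"travel":[-0.002,0.12,0],"angular":[0,0,0]},{"fingers":1,"travel":[-0.003,0.16,0],"angular":[0,0,0]},{"fingers":1,"travel":[-0.004,0.2,0],"angular":[0,0,0]},{"fingers":1,"travel":[-0.004,0.24,0],"angular":[0,0,0]},{"fingers":1,"travel":[-0.004,0.27,0],"angular":[0,0,0]},{"fingers":1,"travel":[-0.004,0.278,0],"angular":[0,0,0]},{"fingers":1,"travel":[-0.004,0.278,0],"angular":[0,0,0]}]'
python3 - <<'E'
from h import *
t=snapshot("top")[165:235,280:430];a=snapshot("side")[120:330,180:330]
c=np.zeros((580,460,3),np.uint8);c[:168,:360]=cv2.resize(t,(360,168),interpolation=2);c[170:569,:285]=cv2.resize(a,(285,399),interpolation=2)
cv2.imwrite("pics/s7.png",c[:,:,::-1]); print(observe()["ee_pos"])
E
```

```text
t: 19.18
ee_pos: [0.4781, -0.1897, 0.0438]
orientation: [-0.0, 0.707, 0.707, -0.0]
force: [0.4, 0.7, 0.6]
gripper_width: 0.0854
grasp_force: 0.0
t: 20.02
ee_pos: [0.4706, 0.042, 0.1789]
orientation: [0.0, 0.707, 0.707, 0.0]
force: [1.9, 0.8, 0.2]
gripper_width: 0.0853
grasp_force: 0.0
t: 20.77
ee_pos: [0.4667, 0.3203, 0.1782]
orientation: [-0.0, 0.706, 0.708, -0.0]
force: [-0.5, -0.4, -0.7]
gripper_width: 0.0853
grasp_force: 0.0
[0.46679642 0.31763493 0.17844149]
```

View pics/s7.png

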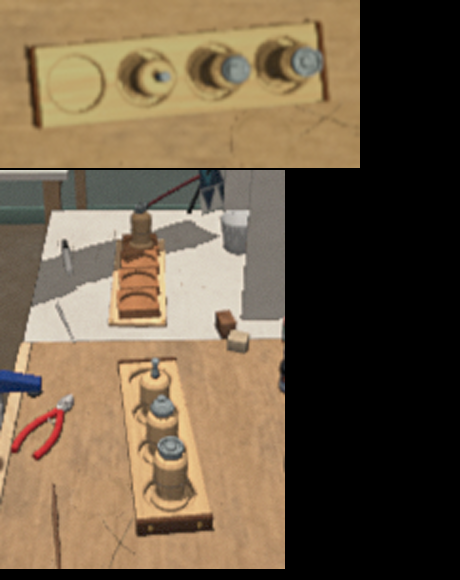

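Barrel stands upright in well 2. Now the bin.

```bash
python3 -m crank '[{"fingers":1,"travel":[0.001,0.001,-0.03],"angular":[0,0,0]},{"fingers":1,"travel":[0.001,0.001,-0.06],"angular":[0,0,0]},{"fingers":1,"travel":[0.001,0.001,-0.09],"angular":[0,0,0]},{"fingers":1,"travel":[0.001,0.001,-0.12],"angular":[0,0,0]},{"fingers":1,"travel":[0.001,0.001,-0.134],"angular":[0,0,0]},{"fingers":1,"travel":[0.001,0.001,-0.134],"angular":[0,0,0]},{"fingers":1,"travel":[0.001,0.001,-0.134],"angular":[0,0,0]}]'
python3 -m crank '[{"fingers":0,"travel":[0,0,0],"angular":[0,0,0]},{"fingers":0,"travel":[0,0,0],"angular":[0,0,0]},{"fingers":0,"travel":[0,0,0],"angular":[0,0,0]},{"fingers":0,"travel":[0,0,0],"angular":[0,0,0]},{"fingers":0,"travel":[0,0,0],"angular":[0,0,0]},{"fingers":0,"travel":[0,0,0],"angular":[0,0,0]},{"fingers":0,"travel":[0,0,0],"angular":[0,0,0]},{"fingers":0,"travel":[0,0,0],"angular":[0,0,0]}]'
```

```text
t: 21.45
ee_pos: [0.4681, 0.3176, 0.0448]
orientation: [-0.0, 0.708, 0.706, -0.001]
force: [0.9, 0.6, 0.8]
gripper_width: 0.0851
grasp_force: 0.0
t: 22.12
ee_pos: [0.4687, 0.3196, 0.0461]
orientation: [0.0, 0.707, 0.707, 0.001]
force: [-1.6, -2.0, 7.5]
gripper_width: 0.0389
grasp_force: 59.6
```

```bash
python3 -m crank '[{"fingers":0,"travel":[0,0,0.01],"angular":[0,0,0]},{"fingers":0,"travel":[0,0,0.03],"angular":[0,0,0]},{"fingers":0,"travel":[0,0,0.06],"angular":[0,0,0]},{"fingers":0,"travel":[0,0,0.09],"angular":[0,0,0]},{"fingers":0,"travel":[0,0,0.115],"angular":[0,0,0]},{"fingers":0,"travel":[0,0,0.125],"angular":[0,0,0]},{"fingers":0,"travel":[0,-0.02,0.125],"angular":[0,0,0]},{"fingers":0,"travel":[0.001,-0.06,0.125],"angular":[0,0,0]},{"fingers":0,"travel":[0.001,-0.1,0.125],"angular":[0,0,0]},{"fingers":0,"travel":[0.002,-0.14,0.125],"angular":[0,0,0]}]'
python3 -m crank '[{"fingers":0,"travel":[0,-0.04,0],"angular":[0,0,0]},{"fingers":0,"travel":[0.001,-0.08,0],"angular":[0,0,0]},{"fingers":0,"travel":[0.001,-0.12,0],"angular":[0,0,0]},{"fingers":0,"travel":[0.002,-0.16,0],"angular":[0,0,0]},{"fingers":0,"travel":[0.002,-0.2,0],"angular":[0,0,0]},{"fingers":0,"travel":[0.002,-0.24,0],"angular":[0,0,0]},{"fingers":0,"travel":[0.002,-0.27,0],"angular":[0,0,0]},{"fingers":0,"travel":[0.002,-0.285,0],"angular":[0,0,0]},{"fingers":0,"travel":[0.002,-0.294,0],"angular":[0,0,0]},{"fingers":0,"travel":[0.002,-0.294,0],"angular":[0,0,0]}]'
python3 -m crank '[{"fingers":0,"travel":[0,0,-0.02],"angular":[0,0,0]},{"fingers":0,"travel":[0,0,-0.05],"angular":[0,0,0]},{"fingers":0,"travel":[0,0,-0.08],"angular":[0,0,0]},{"fingers":0,"travel":[0,0,-0.09],"angular":[0,0,0]},{"fingers":0,"travel":[0,0,-0.09],"angular":[0,0,0]},{"fingers":0,"travel":[0,0,-0.09],"angular":[0,0,0]}]'
```

```text
t: 22.95
ee_pos: [0.4693, 0.1781, 0.1695]
orientation: [-0.0, 0.707, 0.708, -0.0]
force: [0.9, -0.3, -1.2]
gripper_width: 0.0387
grasp_force: 60.4
t: 23.78
ee_pos: [0.4719, -0.116, 0.1696]
orientation: [-0.0, 0.708, 0.706, -0.0]
force: [0.4, -1.2, -1.4]
gripper_width: 0.0388
grasp_force: 60.4
t: 24.28
ee_pos: [0.4719, -0.1135, 0.0796]
orientation: [-0.001, 0.707, 0.708, -0.0]
force: [0.6, 0.3, -1.2]
gripper_width: 0.0389
grasp_force: 60.5
```

```bash
python3 -m crank '[{"fingers":0,"travel":[0.001,-0.002,-0.012],"angular":[0,0,0]},{"fingers":0,"travel":[0.001,-0.002,-0.024],"angular":[0,0,0]},{"fingers":0,"travel":[0.001,-0.002,-0.034],"angular":[0,0,0]},{"fingers":0,"travel":[0.001,-0.002,-0.039],"angular":[0,0,0]},{"fingers":0,"travel":[0.001,-0.002,-0.041],"angular":[0,0,0]},{"fingers":0,"travel":[0.001,-0.002,-0.041],"angular":[0,0,0]},{"fingers":0,"travel":[0.001,-0.002,-0.041],"angular":[0,0,0]}]'
```

```text
t: 24.87
ee_pos: [0.4737, -0.1166, 0.0396]
orientation: [0.0, 0.707, 0.707, 0.0]
force: [0.5, 0.1, -1.4]
gripper_width: 0.0388
grasp_force: 60.6
```

```bash
python3 -m crank '[{"fingers":0,"travel":[0,0,-0.001],"angular":[0,0,0]},{"fingers":0,"travel":[0,0,-0.001],"angular":[0,0,0]},{"fingers":0.6,"travel":[0,0,-0.001],"angular":[0,0,0]},{"fingers":0.7,"travel":[0,0,-0.001],"angular":[0,0,0]},{"fingers":1,"travel":[0,0,-0.001],"angular":[0,0,0]},{"fingers":1,"travel":[0,0,-0.001],"angular":[0,0,0]},{"fingers":1,"travel":[0,0,-0.001],"angular":[0,0,0]},{"fingers":1,"travel":[0,0,-0.001],"angular":[0,0,0]}]'
python3 -m crank '[{"fingers":1,"travel":[0,0,0.02],"angular":[0,0,0]},{"fingers":1,"travel":[0,0,0.05],"angular":[0,0,0]},{"fingers":1,"travel":[0,0,0.09],"angular":[0,0,0]},{"fingers":1,"travel":[0,0,0.13],"angular":[0,0,0]},{"fingers":1,"travel":[-0.01,0.03,0.14],"angular":[0,0,0]},{"fingers":1,"travel":[-0.02,0.07,0.14],"angular":[0,0,0]},{"fingers":1,"travel":[-0.03,0.11,0.14],"angular":[0,0,0]},{"fingers":1,"travel":[-0.04,0.15,0.14],"angular":[0,0,0]},{"fingers":1,"travel":[-0.05,0.19,0.14],"angular":[0,0,0]},{"fingers":1,"travel":[-0.06,0.22,0.14],"angular":[0,0,0]}]'
python3 -m crank '[{"fingers":1,"travel":[-0.01,0.04,0],"angular":[0,0,0]},{"fingers":1,"travel":[-0.02,0.08,0],"angular":[0,0,0]},{"fingers":1,"travel":[-0.03,0.12,0],"angular":[0,0,0]},{"fingers":1,"travel":[-0.03,0.14,0],"angular":[0,0,0]},{"fingers":1,"travel":[-0.03,0.14,0],"angular":[0,0,0]},{"fingers":1,"travel":[-0.03,0.14,0],"angular":[0,0,0]}]'
python3 - <<'E'
from h import *
t=snapshot("top")[165:235,280:430];a=snapshot("side")[120:330,180:330]
c=np.zeros((580,460,3),np.uint8);c[:168,:360]=cv2.resize(t,(360,168),interpolation=2);c[170:569,:285]=cv2.resize(a,(285,399),interpolation=2)
cv2.imwrite("pics/s8.png",c[:,:,::-1])
E
```

```text
t: 25.53
ee_pos: [0.4731, -0.1167, 0.0377]
orientation: [-0.0, 0.707, 0.707, -0.0]
force: [-0.2, 0.4, -0.0]
gripper_width: 0.0852
grasp_force: 0.0
t: 26.37
ee_pos: [0.4123, 0.1056, 0.1779]
orientation: [-0.0, 0.707, 0.707, 0.0]
force: [0.7, -0.3, 0.2]
gripper_width: 0.0855
grasp_force: 0.0
t: 26.87
ee_pos: [0.3827, 0.2443, 0.1775]
orientation: [-0.0, 0.706, 0.708, -0.0]
force: [-0.0, -0.8, -0.0]
gripper_width: 0.0852
grasp_force: 0.0
```

View pics/s8.png

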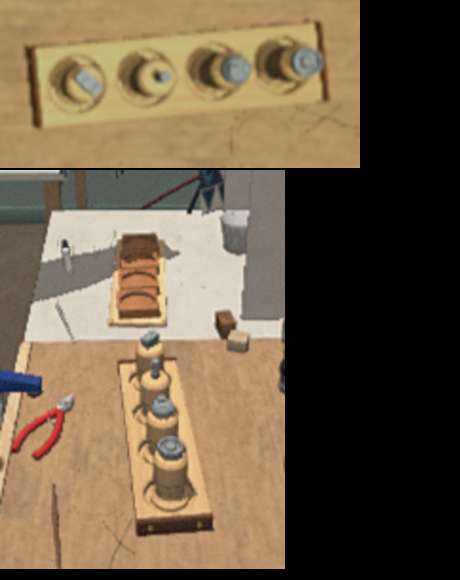

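All four handles stand upright in the rack, left to right: bin, barrel, turret, wheel. The spray blocks are empty and the robot is clear.

```bash
python3 -c "from plant import *;print(job_done())"
```

```text
the job is handed in; nothing more can be done
None
```

The four handles stand upright in the drying rack in their original left-to-right order (bin, barrel, turret, wheel), held only by the wooden grips, and the job was handed in at about 27 s of the 144 s allowed.

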